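Index the carving display stand by one turn of its hand wheel

TASK

Move the carving on the display stand on to its next side: with your fingertips or the outside of the fingers, gently push the hand wheel round clockwise (seen from above) by its upright handle through exactly one full turn, so that the handle comes back to the index pointer where it started, and do not wind it on past the pointer or backwards. Do not pinch the handle, and leave the turntable with its carving and the loose things on the table untouched.

Things in the scene. Friction and masses are not known exactly. Their poses are not given: they have to be found in the camera images.
- stand: the display stand's grey gear casing, 180 x 440 mm, its top face 56 mm above the table, fixed to the table. Origin: on the hand wheel's axis, at table height; z up. The hand wheel lies flat on the casing at the origin; the casing spans x -90 to +90 mm and y -95 to +345 mm in this frame, with the turntable at its +y end. Stand's -x points from the wheel axis to the index pointer.
- axis (a point): point on the hand wheel's vertical axis, 105 mm above the table, level with the middle of the handle. The flat aluminium wheel: rim circle 60 mm radius (to the middle of the 14 mm thick rim), three spokes, rim and spokes top out 81 mm above the table, hub (34 mm diameter) 87 mm at most.
- handle: the black upright handle that stands on the wheel's rim at the end of one spoke: a round peg that revolves freely about its own centre line like a crank grip (its own yaw means nothing), 20 mm diameter, 60 mm from the axis, its foot at 79 mm and its top at 127 mm above the table. Origin: on the peg's centre line, 105 mm above the table. It goes round with the wheel.
- pointer (a point): top of the index pointer, a small steel block (14 x 18 mm, top 74 mm above the table) with a black line, fixed on the casing just outside the rim, 81 mm from the axis on the robot's side of the wheel. The handle stands right beside it (on the line from axis to pointer) at the start and must stand there again after the turn.
- wheel (a joint): turn of the hand wheel in rad, 0 at the start with the handle at the pointer, growing clockwise seen from above; 6.283 after one full turn. It does not spring back and does not coast: steady friction takes about 4 N at the handle. There is no stop at one turn.
- turntable: wooden turntable, 150 mm diameter, 250 mm from the wheel's axis towards the stand's +y, carrying a delicate fixed carving (a 100 mm wide crescent on a post with little pegs, top about 175 mm above the table). Geared to the wheel: it turns clockwise by a sixth of the wheel's turn. Origin: on its axis at its underside, 62 mm above the table. Not to be touched.
- wax_jar: bystander: loose jar, 56 mm diameter, 60 mm high, origin at the centre of its underside; stays where it is
- brush: bystander: loose dusting brush about 170 mm long, lying on the table along its own x; stays where it is
- bone_spool: bystander: loose turned bone spool, 38 mm diameter, 48 mm high, origin at the centre of its underside; stays where it is

How it is judged:
By the outcome, as a careful person would: the job done as asked, in the order asked, and still so for the second after the job is handed in, with the robot touching nothing.
It also fails if it takes over 51 s, if anything falls off the work surface, if the arm or the gripper's body presses on something with over 40 N, if the wrist force passes 120 N, or if a joint passes its speed limit or range.

ROBOT

A 6-joint arm with a two-finger parallel gripper is mounted at the origin on the work surface. World frame = base frame: x ahead of the robot, y to its left, z up, the work surface at z = 0. Lengths are in m, angles in rad, forces in N, time in s.
With the tool pointing down it reaches from about 0.4 to 0.825 m from the base axis. Payload 7 kg.
Tool frame: the origin (TCP) lies at the very end of the fingers, on their centre line; the grasp point (between the pads) lies 19 mm behind it; y points along the fingers, x is the direction in which the jaws open and shut, and the axes are right-handed (so a half turn about y gives the same grasp; the last joint's range is limited). The gripper opens to 88 mm and grips with 3 to 60 N. Pads are 19 mm wide; open, the fingers measure 130 mm over their backs; the gripper's body (78 mm by 193 mm) begins 47 mm behind the grasp point.
Start: joints at [-1.034, 0.359, 0.012, 0, -1.224, -0.288], TCP at [0.166, -0.654, 0.227] pointing down, gripper open.
Joint ranges: [-3.07, 3.07], [-1.43, 2.12], [-1.02, 1.25], [-3.03, 1.67], [-3.05, -0], [-3.03, 3.03]. Speed limits (rad/s): [2.39, 2.39, 3.01, 3.14, 3.14, 3.14].

INTERFACE

Orientations are given as [roll, pitch, yaw] about the fixed x, y, z axes, in that order (R = Rz(yaw) Ry(pitch) Rx(roll)).
In Python, from station import arm gives the robot as it stands.
- The arm moves only by the tool move_arm, never from a script. Its arguments are lists of equal length, an entry for each row: "jaw": the closure, from 0 (fully open) to 1 (shut); "offset": the shift along the tool's x, y, z in m, a list of three; "roll": the turn about the tool's y in rad. In form: {"jaw": [jaw, ...], "offset": [[dx, dy, dz], ...], "roll": [roll, ...]}. A call has 1 to 5 rows; each row shifts and turns the commanded pose from where the row before left it, along the tool's axes as they then stand; what a row does not reach is not made up. A row lasts 1/8 s, in which the tool goes at most 62.5 mm and 10.7 degrees, less where a joint would pass 70% of its speed; a pose out of reach is approached as far as the arm can. A call is refused whole if a number of a shift passes 0.0625 or a number of a turn 0.188, either way. A call with a gripper value outside its range is refused whole. The fingers move at their own pace and stop on an object; "grip_force" is the grip in N (left out, the last holds). Time passes only in rows, so rows that do not move let the fingers close. It gives the time, the measured TCP pose, the force and the opening at its end, in the units of the state.
- arm.get_state(): the state, without advancing time (a new reading comes with each control period).
- arm.grab_frame(name): name is "side" or "top"; returns a dict with "pixels" (420x560x3 uint8, blue, green, red), "fovy" (degrees; the focal length in pixels is half the picture's height over the tangent of half this angle, whatever the lens; pixels are square), "cx", "cy" (the principal point, pixels), "dist_coeffs" ([k1, k2, p1, p2, k3] as OpenCV has them; the pictures are not rectified), "position" and "attitude" of the camera in the world. Camera axes: x right, y down, z forward; pixel columns grow to the right and rows downward; lengths in m; the calibration is good to about 2 mm. A picture is of the moment at which its call begins. There is no depth.
- arm.job_done(): hands the job in, once; it reports no verdict.
Trained networks look in a picture, given as the dict that the camera call returned (one of the last four; its "shot" number tells which), for a name from the list of things; names that differ only in an ending like _2 or _b are one class to them, and where a whole thing is asked for, a point or a joint stands for the part that bears it (a point fixed in the world has none). Each returns a list of dicts, best first, with "p" (0 to 1); they miss things now and then, are a little off and sometimes report something else, mostly with a low value. They report only what shows in the picture. A call takes as long as a camera call.
- arm.recognise(picture, thing): "position" ([x, y, z] in m, in world coordinates, good to about 4 mm: the middle of the surface that is visible of it).
- arm.landmark_of(picture, thing): "position" ([x, y, z] in m, in world coordinates, good to about 4 mm: a listed point, or the origin of a listed thing).
The state is a dict: "t": time; "q": joint angles; "qd": joint speeds; "joint_efforts": joint torques, N m; "eef_pos": TCP position; "ee_rot": TCP orientation; "force": force on the tool from outside, world axes, zero at the start; "moment": the same for the moment, N m; "width": finger opening in m.
Only numpy, scipy, OpenCV 4.12 (cv2) and the standard library are available. Lean on these libraries where they do the work, as an engineer would, in place of code of your own. Each camera call takes 0.05 s, during which the arm holds its last target.

## Working session

There is one attempt and no reset: what is moved stays moved. The work goes in short steps, Python scripts to look and compute and a tool call to move; the robot and the scene stay as the last step left them, time stands still between calls to the robot, and variables do not carry over. Pictures are saved under pics/ and viewed, and the job is handed in when it is done.

Besides the shell and the picture viewer there is one more tool, called after "Request:" in YAML: its name, and indented under it one key for each argument. move_arm: Moves the arm, as the interface text tells. Its arguments: {"type":"object","properties":{"jaw":{"type":"array","items":{"type":"number"}},"offset":{"type":"array","items":{"type":"array","items":{"type":"number"}}},"roll":{"type":"array","items":{"type":"number"}},"grip_force":{"type":"number"}},"required":["jaw","offset","roll"]}

```bash
ls; mkdir -p pics; python3 - <<'E'
from station import arm
import cv2
s=arm.get_state()
print({k:(v if not hasattr(v,'round') else v) for k,v in s.items()})
for n in ("side","top"):
    f=arm.grab_frame(n); cv2.imwrite(f"pics/{n}0.png",f["pixels"])
    print(n,{k:v for k,v in f.items() if k!="pixels"})
    for th in ("axis","handle","pointer","stand","turntable","wax_jar","brush","bone_spool"):
        r=arm.landmark_of(f,th)
        print(th,[(x["position"],x["p"]) for x in r[:2]])
E
```

```text
pics
{'t': 0.0, 'q': array([-1.03389649e+00,  3.59383292e-01,  1.10781421e-02, -3.49172509e-04,
       -1.22412380e+00, -2.88089236e-01]), 'qd': array([-1.11894316e-03,  5.40494067e-04,  1.45103496e-03, -6.96858479e-06,
       -2.29491071e-04,  4.88107341e-04]), 'joint_efforts': array([ 4.75655488e-04, -5.82716489e+01,  2.93056941e+01,  6.99678987e+00,
        7.00867851e-03, -1.89024017e-04]), 'eef_pos': array([ 0.16606525, -0.65374807,  0.22563359]), 'ee_rot': array([-1.57064714e+00, -1.65861385e-03,  1.81948790e+00]), 'force': array([ 0.15742855, -0.31553139,  0.32218068]), 'moment': array([ 0.02522769, -0.00619087,  0.01179852]), 'width': 0.08732070574422877}
side {'fovy': 53.3718598283819, 'cx': 282.1154689616795, 'cy': 198.95892682766075, 'dist_coeffs': array([0.04376025, 0.        , 0.        , 0.        , 0.        ]), 'position': array([ 0.4913735 , -0.66941982,  0.66333457]), 'attitude': array([-2.30960066,  0.00243929, -0.10125003]), 'shot': 1}
axis [([0.5244, -0.1777, 0.1044], 0.57)]
handle [([0.4683, -0.1663, 0.103], 0.69), ([0.5643, 0.0671, 0.0601], 0.59)]
pointer []
stand [([0.5267, -0.1808, -0.0004], 0.83)]
turntable []
wax_jar []
brush [([0.7536, -0.1785, 0.0029], 0.65)]
bone_spool [([0.585, -0.4147, 0.0025], 0.77)]
top {'fovy': 53.80971493176759, 'cx': 282.67439618386413, 'cy': 205.78875988725667, 'dist_coeffs': array([-0.04335292,  0.        ,  0.        ,  0.        ,  0.        ]), 'position': array([ 0.44297796, -0.07295582,  0.85622973]), 'attitude': array([-3.01031934,  0.0296543 , -1.57520986]), 'shot': 2}
axis [([0.525, -0.1764, 0.1021], 0.69)]
handle [([0.4688, -0.1655, 0.1096], 0.48)]
pointer [([0.444, -0.1658, 0.0747], 0.86)]
stand [([0.5257, -0.1766, 0.0046], 0.88)]
turntable [([0.571, 0.069, 0.0655], 0.82)]
wax_jar [([0.4028, -0.4299, 0.0019], 0.56)]
brush [([0.7558, -0.173, 0.0011], 0.6)]
bone_spool [([0.5879, -0.4171, 0.0029], 0.54)]
```

View pics/side0.png

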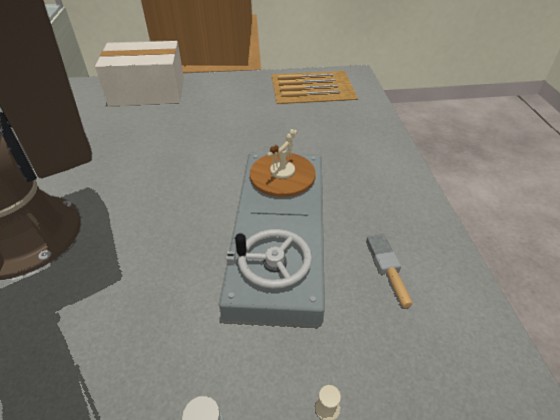

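View pics/top0.png

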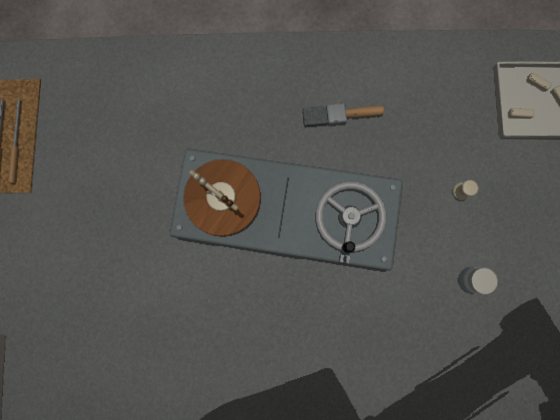

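Top view: hub at about (351,216), handle at (348,247), pointer at (345,258) and turntable at (222,198). The handle is at the pointer. Next I'll refine the axis and yaw by overlaying the projected model on the pictures.

```bash
cat > h.py <<'E'
import numpy as np, cv2
from scipy.spatial.transform import Rotation as Ro
def cam(f):
    R=Ro.from_euler('xyz',f["attitude"]).as_matrix()
    H=f["pixels"].shape[0]; fl=H/2/np.tan(np.radians(f["fovy"])/2)
    K=np.array([[fl,0,f["cx"]],[0,fl,f["cy"]],[0,0,1.]])
    return R,np.array(f["position"]),K,np.array(f["dist_coeffs"])
def proj(f,P):
    R,p,K,d=cam(f); P=np.atleast_2d(P).astype(float)
    return cv2.projectPoints(P,cv2.Rodrigues(R.T)[0],-R.T@p,K,d)[0].reshape(-1,2)
def back(f,uv,z):
    R,p,K,d=cam(f)
    n=cv2.undistortPoints(np.array(uv,float).reshape(-1,1,2),K,d).reshape(-1,2)
    r=np.c_[n,np.ones(len(n))]@R.T
    return p+r*((z-p[2])/r[:,2])[:,None]
def circ(c,r,z,n=90):
    t=np.linspace(0,2*np.pi,n); return np.c_[c[0]+r*np.cos(t),c[1]+r*np.sin(t),0*t+z]
def stand(a,yaw,pts):
    pts=np.atleast_2d(pts).astype(float); c,s=np.cos(yaw),np.sin(yaw)
    return np.c_[a[0]+c*pts[:,0]-s*pts[:,1],a[1]+s*pts[:,0]+c*pts[:,1],pts[:,2]]
E
cat > ov.py <<'E'
import sys
from h import *
from station import arm
ax=(float(sys.argv[1]),float(sys.argv[2]));yaw=float(sys.argv[3]);tag=sys.argv[4]
for n,c in (("side",(200,140,340,340)),("top",(160,130,420,280))):
    f=arm.grab_frame(n); k=4 if n=="side" else 3
    if n=="side": c=(210,150,340,330); k=3
    x0,y0,x1,y1=c
    im=cv2.resize(f["pixels"][y0:y1,x0:x1],None,fx=k,fy=k,interpolation=cv2.INTER_CUBIC)
    def dr(P,col):
        uv=(proj(f,P)-[x0,y0]+.5)*k
        cv2.polylines(im,[np.round(uv).astype(int)],False,col,1)
    dr(circ(ax,.053,.078),(0,255,0));dr(circ(ax,.067,.078),(0,255,0));dr(circ(ax,.017,.087),(0,255,255))
    hp=stand(ax,yaw,[-.06,0,0])[0]; dr(circ(hp,.010,.127),(0,0,255))
    tp=stand(ax,yaw,[0,.25,0])[0]; dr(circ(tp,.075,.072),(255,0,255))
    dr(stand(ax,yaw,[[-.09,-.095,.056],[.09,-.095,.056],[.09,.345,.056],[-.09,.345,.056],[-.09,-.095,.056]]),(255,255,0))
    cv2.imwrite(f"pics/ov_{n}_{tag}.png",im)
    print(im.shape)
    hsv=cv2.cvtColor(f["pixels"],cv2.COLOR_BGR2HSV)
E
python3 ov.py 0.525 -0.177 -0.185 a
```

```text
(540, 390, 3)
(450, 780, 3)
```

View pics/ov_top_a.png

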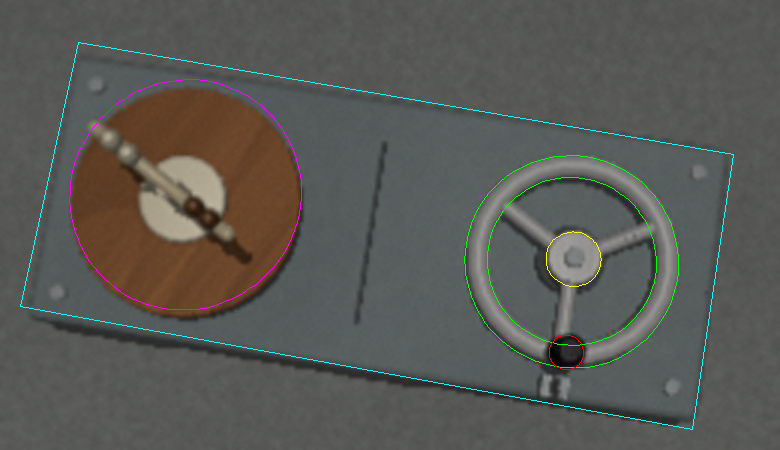

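View pics/ov_side_a.png

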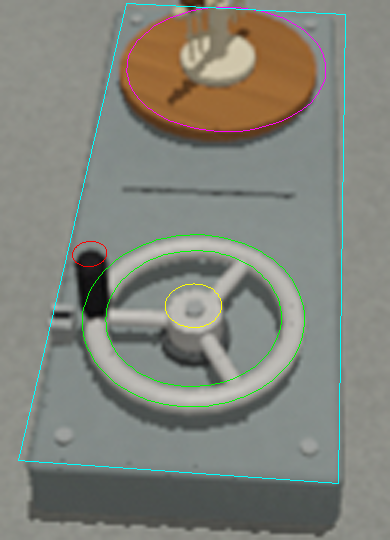

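The hub and rim fit well. The turntable shows the yaw is nearer -0.162, so I'll use axis (0.5245, -0.1775). First I turn the tool so its x lies along the stand's x, with the jaws shut.

Request:
move_arm:
  jaw: [1,1,1,1,1]
  offset:
    - [0,0,0]
    - [0,0,0]
    - [0,0,0]
    - [0,0,0]
    - [0,0,0]
  roll: [-0.166,-0.166,-0.166,-0.166,-0.166]
  grip_force: 10

```text
t: 1.62
eef_pos: [0.1662, -0.6542, 0.2265]
ee_rot: [-1.571, -0.0, 2.655]
force: [-1.1, -0.2, -0.4]
width: 0.0434
```

Request:
move_arm:
  jaw: [1,1,1]
  offset:
    - [0,0,0]
    - [0,0,0]
    - [0,0,0]
  roll: [-0.166,-0.166,0]

```text
t: 2.0
eef_pos: [0.1662, -0.6542, 0.2266]
ee_rot: [-1.571, 0.0, 2.98]
force: [0.0, 0.2, -0.3]
width: 0.0134
```

```bash
cat > plan.py <<'E'
from h import *
AX=np.array([.5245,-.1775]); YAW=-.162
# stand-frame of tcp
def tostand(p):
    c,s=np.cos(YAW),np.sin(YAW); d=np.array(p[:2])-AX
    return np.array([c*d[0]+s*d[1],-s*d[0]+c*d[1],p[2]])
def toolvec(yaw,sx,sy,sz):  # stand displacement -> tool x,y,z
    w=np.array([np.cos(YAW)*sx-np.sin(YAW)*sy,np.sin(YAW)*sx+np.cos(YAW)*sy])
    return np.array([w@[np.cos(yaw),np.sin(yaw)],-sz,w@[-np.sin(yaw),np.cos(yaw)]])
E
python3 - <<'E'
from plan import *
from station import arm
s=arm.get_state(); print(s["t"],s["eef_pos"],s["ee_rot"],s["q"],s["width"],s["force"])
p=tostand(s["eef_pos"]); print(p)
t=np.array([-.062,-.045,.21]); print(toolvec(np.pi+YAW,*(t-p)))
E
```

```text
2.0 [ 0.16620493 -0.65420026  0.22656094] [-1.57078861e+00  1.99748160e-05  2.98048643e+00] [-1.03388261e+00  3.58597004e-01  1.18993988e-02 -1.09948116e-05
 -1.22407997e+00  8.72780120e-01] 0.013395591320042064 [ 0.00065481  0.19863889 -0.30520775]
[-0.2767157  -0.52824892  0.22656094]
[-0.2147157   0.01656094 -0.48324892]
```

Request:
move_arm:
  jaw: [1,1,1,1,1]
  offset:
    - [-0.0215,0,-0.048]
    - [-0.0215,0,-0.048]
    - [-0.0215,0,-0.048]
    - [-0.0215,0,-0.048]
    - [-0.0215,0,-0.048]
  roll: [0,0,0,0,0]

```text
t: 2.62
eef_pos: [0.3113, -0.433, 0.2268]
ee_rot: [-1.57, 0.001, 2.977]
force: [0.7, -0.6, -0.3]
width: 0.0006
```

Request:
move_arm:
  jaw: [1,1,1,1,1]
  offset:
    - [-0.0215,0,-0.048]
    - [-0.0215,0,-0.048]
    - [-0.0215,0,-0.048]
    - [-0.0215,0,-0.048]
    - [0,0,0]
  roll: [0,0,0,0,0]

```text
t: 3.25
eef_pos: [0.4278, -0.2562, 0.2269]
ee_rot: [-1.571, 0.001, 2.982]
force: [-0.2, 0.2, 0.3]
width: 0.0008
```

```bash
python3 - <<'E'
from plan import *
from station import arm
s=arm.get_state(); print(s["t"],s["eef_pos"],s["ee_rot"],s["q"],s["width"],s["force"])
p=tostand(s["eef_pos"]); print(p)
for n in ("side","top"):
    f=arm.grab_frame(n); cv2.imwrite(f"pics/{n}1.png",f["pixels"])
E
```

```text
3.25 [ 0.42776111 -0.25618285  0.22688755] [-1.57090756e+00  9.79406290e-04  2.98172570e+00] [-1.44832029e-01  6.47491703e-02 -3.67461648e-01 -1.06320796e-04
 -1.13760454e+00 -1.49902830e-02] 0.0007537018147621492 [-0.16799588  0.24472328  0.28352495]
[-0.08278132 -0.09325588  0.22688755]
```

View pics/side1.png

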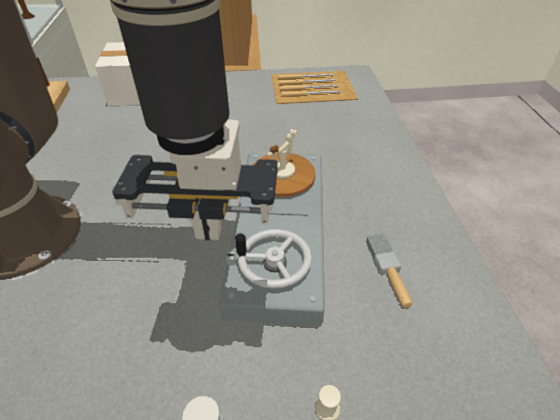

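View pics/top1.png

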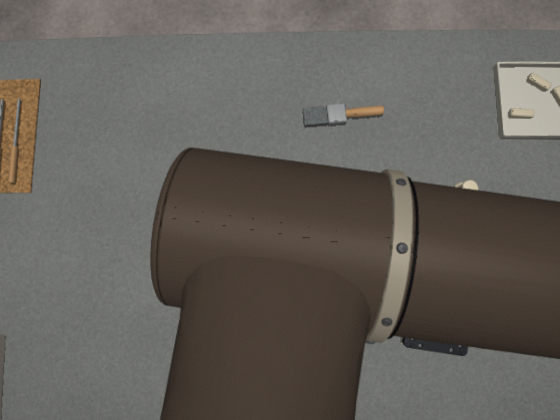

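The side view shows the shut fingers' tips at about (210,238). Leg-like parts hang from the gripper ends at (128,212) and (266,218). I need to know how low those legs reach.

```bash
python3 - <<'E'
from plan import *
from station import arm
s=arm.get_state(); f=arm.grab_frame("side")
p=s["eef_pos"];y=s["ee_rot"][2];tx=np.array([np.cos(y),np.sin(y),0]);tz=np.array([-np.sin(y),np.cos(y),0])
im=cv2.resize(f["pixels"][130:260,90:300],None,fx=3.8,fy=3.8,interpolation=cv2.INTER_CUBIC)
def dot(P,c):
    u=proj(f,P)[0]; print(np.round(u,1)); cv2.circle(im,tuple(np.round((u-[90,130]+.5)*3.8).astype(int)),3,c,-1)
for a in (-.021,.021):
  for b in (-.0095,.0095): dot(p+a*tx+b*tz,(0,0,255))
for a in (-.0965,.0965):
  for b in (-.039,.039):
    dot(p+a*tx+b*tz+[0,0,.066],(0,255,0))
  dot(p+a*tx+[0,0,.03],(255,0,255))
cv2.imwrite("pics/g1.png",im)
E
```

```text
[223.5 231.4]
[221.3 241.3]
[194.4 230.2]
[191.4 240. ]
[277.1 184.8]
[272.8 225.8]
[275.4 223.6]
[137.8 179.5]
[117.9 219.6]
[135.  217.9]
```

View pics/g1.png

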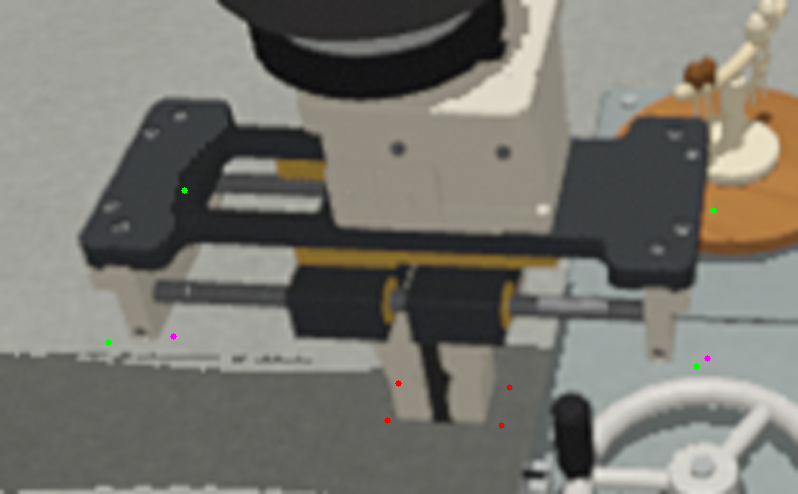

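The fingertips are about 34 mm by 19 mm when shut, and the legs end about 66 mm above the TCP, so they clear the handle top. I'll move to behind the handle and descend to z 0.097.

Request:
move_arm:
  jaw: [1,1,1,1,1]
  offset:
    - [-0.023,0,-0.05]
    - [0,0.04,0]
    - [0,0.045,0]
    - [0,0.045,0]
    - [0,0,0]
  roll: [0,0,0,0,0]

```text
t: 4.03
eef_pos: [0.4536, -0.2137, 0.094]
ee_rot: [-1.57, -0.007, 2.978]
force: [0.2, -0.2, 0.8]
width: 0.0003
```

```bash
cat > look.py <<'E'
import sys
from plan import *
from station import arm
s=arm.get_state(); print(s["t"],s["eef_pos"],s["ee_rot"],s["force"]); p=tostand(s["eef_pos"]); print("stand",p)
for n in sys.argv[2:]:
    f=arm.grab_frame(n); cv2.imwrite(f"pics/{n}{sys.argv[1]}.png",cv2.resize(f["pixels"][110:350,150:430],None,fx=2.5,fy=2.5,interpolation=cv2.INTER_CUBIC))
    for th in ("handle",):
        print([(tostand(r["position"]).round(4),r["p"]) for r in arm.landmark_of(f,th)])
E
python3 look.py 2 side
python3 - <<'E'
from plan import *
# ray cast path in stand frame; th = wheel turn; handle at angle pi-th
a,b,r=.018,.0095,.010
def rect(c,p): # distance from p to rect centred c
    d=np.abs(p-c)-[a,b]; return np.hypot(*np.maximum(d,0))+min(max(d),0)
from scipy.optimize import brentq
P=[]
for th in np.radians(np.arange(0,361,6)):
    h=.06*np.array([-np.cos(th),np.sin(th)]); t=np.array([np.sin(th),np.cos(th)])
    rho=brentq(lambda q:rect(h-q*t,h)-r,0.0195-.001,.08); P.append(h-rho*t)
P=np.array(P); np.save("path.npy",P)
D=np.diff(P,axis=0)
for i in range(0,60): print(6*i,(P[i]*1e3).round(1),"tool x,z",(-D[i]*1e3).round(1))
E
```

```text
4.025 [ 0.45364711 -0.2136791   0.09396904] [-1.57037973 -0.00690275  2.97812182] [ 0.17532607 -0.24332741  0.82950438]
stand [-0.06408977 -0.04713342  0.09396904]
[]
0 [-60.  -19.5] tool x,z [ 1.7 -6.3]
6 [-61.7 -13.2] tool x,z [ 1.1 -6.2]
12 [-62.8  -7. ] tool x,z [ 0.6 -6.1]
18 [-63.4  -1. ] tool x,z [ 0.1 -5.9]
24 [-63.5   4.9] tool x,z [-0.3 -5.6]
30 [-63.2  10.5] tool x,z [-0.5 -5.3]
36 [-62.7  15.8] tool x,z [-0.6 -4.9]
42 [-62.1  20.6] tool x,z [-0.9 -4.9]
48 [-61.3  25.6] tool x,z [-1.9 -5.5]
54 [-59.3  31.1] tool x,z [-3.1 -5.7]
60 [-56.2  36.8] tool x,z [-4.2 -5.7]
66 [-52.   42.5] tool x,z [-5.5 -5.4]
72 [-46.5  48. ] tool x,z [-6.1 -4.8]
78 [-40.5  52.7] tool x,z [-6.2 -4. ]
84 [-34.3  56.7] tool x,z [-6.3 -3.3]
90 [-28.  60.] tool x,z [-6.3 -2.6]
96 [-21.7  62.6] tool x,z [-6.2 -2. ]
102 [-15.5  64.6] tool x,z [-6.1 -1.5]
108 [-9.5 66.2] tool x,z [-6.3 -0.9]
114 [-3.2 67.1] tool x,z [-7. -0.]
120 [ 3.8 67.1] tool x,z [-7.5  1.1]
126 [11.2 66. ] tool x,z [-7.8  2.4]
132 [19.  63.6] tool x,z [-8.   3.9]
138 [27.  59.6] tool x,z [-7.3  4.9]
144 [34.4 54.8] tool x,z [-6.3  
[... 613 characters left out ...]
tool x,z [5.5 5.4]
252 [ 46.5 -48. ] tool x,z [6.1 4.8]
258 [ 40.5 -52.7] tool x,z [6.2 4. ]
264 [ 34.3 -56.7] tool x,z [6.3 3.3]
270 [ 28. -60.] tool x,z [6.3 2.6]
276 [ 21.7 -62.6] tool x,z [6.2 2. ]
282 [ 15.5 -64.6] tool x,z [6.1 1.5]
288 [  9.5 -66.2] tool x,z [6.3 0.9]
294 [  3.2 -67.1] tool x,z [7. 0.]
300 [ -3.8 -67.1] tool x,z [ 7.5 -1.1]
306 [-11.2 -66. ] tool x,z [ 7.8 -2.4]
312 [-19.  -63.6] tool x,z [ 8.  -3.9]
318 [-27.  -59.6] tool x,z [ 7.3 -4.9]
324 [-34.4 -54.8] tool x,z [ 6.3 -5.3]
330 [-40.7 -49.5] tool x,z [ 5.4 -5.6]
336 [-46.1 -43.9] tool x,z [ 4.6 -5.9]
342 [-50.7 -38. ] tool x,z [ 3.8 -6.1]
348 [-54.5 -32. ] tool x,z [ 3.1 -6.2]
354 [-57.6 -25.8] tool x,z [ 2.4 -6.3]
```

Request:
move_arm:
  jaw: [1,1,1,1,1]
  offset:
    - [-0.001,-0.003,-0.01]
    - [-0.001,0,-0.008]
    - [0,0,-0.005]
    - [0,0,-0.005]
    - [0,0,-0.005]
  roll: [0,0,0,0,0]

```text
t: 4.75
eef_pos: [0.4646, -0.1806, 0.1001]
ee_rot: [-1.57, 0.001, 2.982]
force: [0.6, -3.5, 3.2]
width: 0.0008
```

```bash
python3 look.py 3 side
```

```text
4.75 [ 0.46464896 -0.18062889  0.10011274] [-1.57021915e+00  1.32853113e-03  2.98209702e+00] [ 0.61593885 -3.4713178   3.19340402]
stand [-0.05856272 -0.01274143  0.10011274]
[]
```

View pics/side3.png

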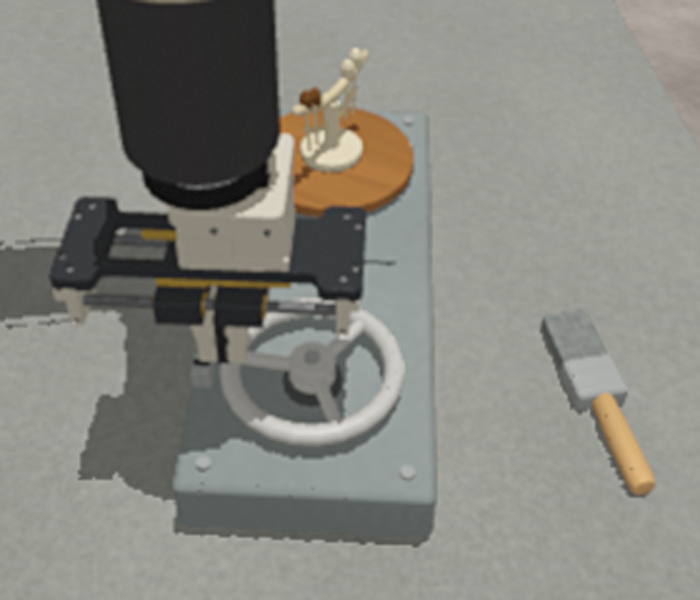

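Contact is made, at about 3.5 N, and the wheel is at about 6°. I'll go on round along the planned path.

Request:
move_arm:
  jaw: [1,1,1,1,1]
  offset:
    - [0.0025,0,-0.006]
    - [0.0015,0,-0.006]
    - [0.0005,0,-0.006]
    - [0,0,-0.0055]
    - [-0.0005,0,-0.005]
  roll: [0,0,0,0,0]

```text
t: 5.48
eef_pos: [0.4642, -0.1514, 0.0994]
ee_rot: [-1.571, -0.001, 2.982]
force: [-1.4, -4.4, 2.0]
width: 0.0003
```

```bash
python3 look.py 4 side
```

```text
5.475 [ 0.46422444 -0.15144153  0.09938937] [-1.57071504e+00 -7.87221622e-04  2.98158774e+00] [-1.40519954 -4.44928745  1.9897075 ]
stand [-0.06368938  0.01599529  0.09938937]
[(array([-0.0433,  0.0395,  0.1035]), 0.53)]
```

View pics/side4.png

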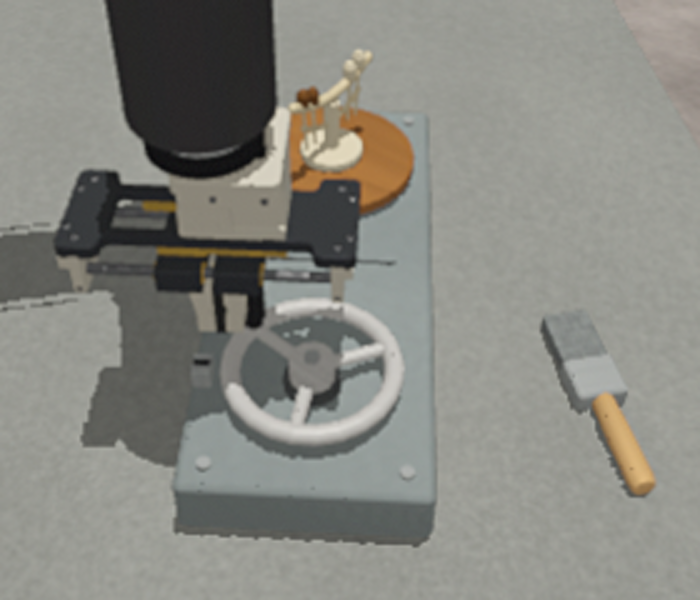

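The handle is at about 38–41° and the fingers are still behind it. The turntable is about 60 mm clear. Continuing.

Request:
move_arm:
  jaw: [1,1,1,1,1]
  offset:
    - [-0.002,0,-0.005]
    - [-0.002,0,-0.005]
    - [-0.0025,0,-0.0055]
    - [-0.0035,0,-0.0055]
    - [-0.0045,0,-0.0055]
  roll: [0,0,0,0,0]

```text
t: 6.2
eef_pos: [0.4829, -0.1274, 0.0992]
ee_rot: [-1.571, -0.001, 2.981]
force: [-3.7, -0.5, 0.3]
width: 0.0008
```

```bash
python3 look.py 5 side
```

```text
6.2 [ 0.48286423 -0.12736664  0.09924832] [-1.57101804e+00 -1.04721560e-03  2.98149847e+00] [-3.67039356 -0.4576694   0.26891799]
stand [-0.04917675  0.04276141  0.09924832]
[(array([-0.0193,  0.056 ,  0.1033]), 0.7)]
```

View pics/side5.png

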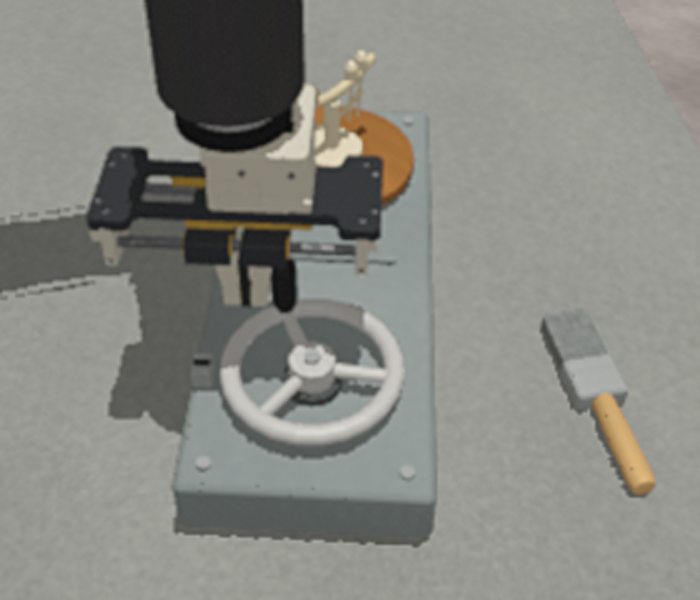

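Request:
move_arm:
  jaw: [1,1,1,1,1]
  offset:
    - [-0.005,0,-0.005]
    - [-0.0055,0,-0.005]
    - [-0.006,0,-0.0045]
    - [-0.006,0,-0.003]
    - [-0.006,0,-0.0025]
  roll: [0,0,0,0,0]

```text
t: 6.92
eef_pos: [0.5148, -0.1126, 0.0994]
ee_rot: [-1.571, -0.0, 2.982]
force: [-2.6, -0.4, -1.6]
width: 0.0005
```

```bash
python3 look.py 6 side
```

```text
6.925 [ 0.51477826 -0.11262288  0.09943649] [-1.57078151e+00 -2.67712083e-04  2.98155300e+00] [-2.58026215 -0.41613246 -1.6064336 ]
stand [-0.02005863  0.06245962  0.09943649]
[(array([0.005 , 0.0605, 0.1027]), 0.73)]
```

View pics/side6.png

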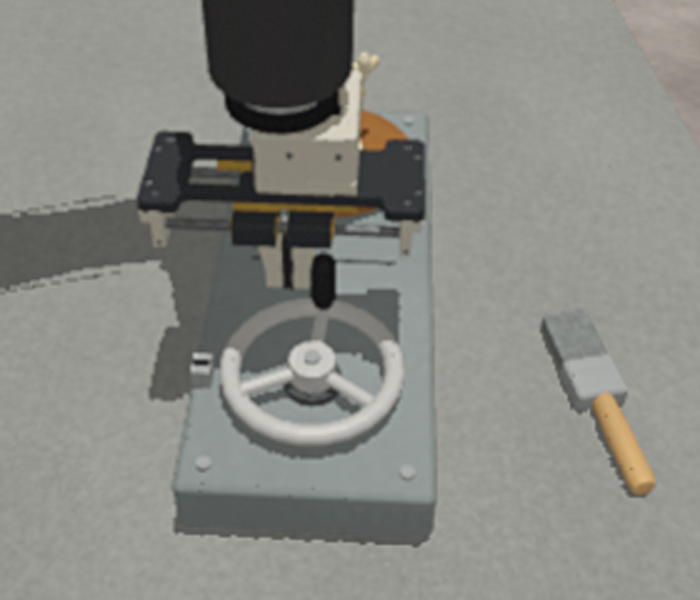

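Request:
move_arm:
  jaw: [1,1,1,1,1]
  offset:
    - [-0.005,0,-0.001]
    - [-0.006,0,-0.001]
    - [-0.006,0,0]
    - [-0.0065,0,0]
    - [-0.0065,0,0.001]
  roll: [0,0,0,0,0]

```text
t: 7.65
eef_pos: [0.5448, -0.1165, 0.0996]
ee_rot: [-1.571, 0.0, 2.982]
force: [-4.9, 2.5, -0.5]
width: 0.0004
```

```bash
python3 look.py 7 side
```

```text
7.65 [ 0.5447928  -0.11652401  0.09958501] [-1.57099859e+00  2.75831907e-04  2.98169631e+00] [-4.92897938  2.46392041 -0.5287768 ]
stand [0.01019214 0.06345069 0.09958501]
[(array([0.0358, 0.0523, 0.1062]), 0.71)]
```

View pics/side7.png

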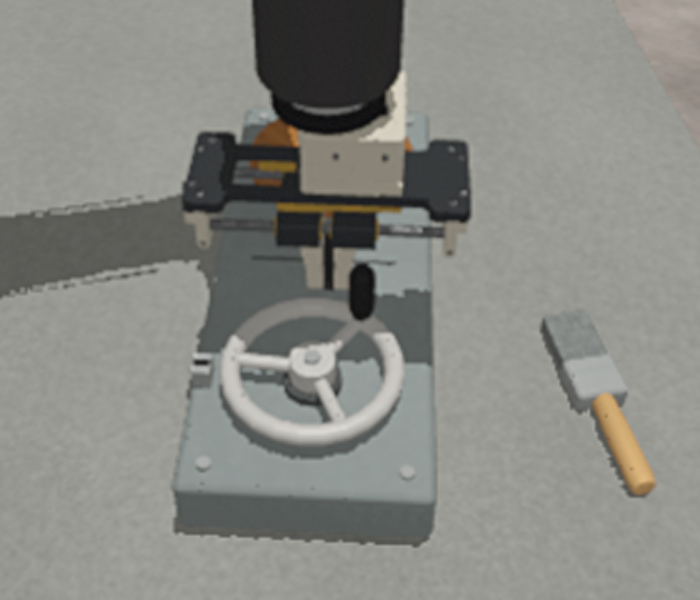

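Request:
move_arm:
  jaw: [1,1,1,1,1]
  offset:
    - [-0.008,0,0.001]
    - [-0.008,0,0.0035]
    - [-0.0075,0,0.005]
    - [-0.0065,0,0.005]
    - [-0.0055,0,0.0055]
  roll: [0,0,0,0,0]

```text
t: 8.38
eef_pos: [0.577, -0.1423, 0.0997]
ee_rot: [-1.571, 0.001, 2.982]
force: [1.4, 4.5, -0.3]
width: 0.0005
```

```bash
python3 look.py 8 side
```

```text
8.375 [ 0.57697803 -0.14231646  0.09974123] [-1.57098192e+00  9.99792228e-04  2.98170497e+00] [ 1.35440659  4.47907763 -0.29234294]
stand [0.04611608 0.04318718 0.09974123]
[(array([0.0604, 0.0243, 0.1044]), 0.58)]
```

View pics/side8.png

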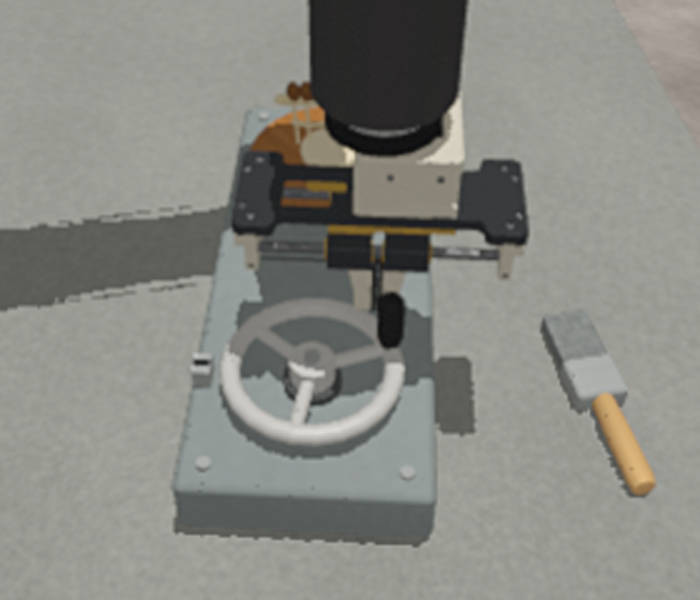

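Request:
move_arm:
  jaw: [1,1,1,1,1]
  offset:
    - [-0.0045,0,0.0055]
    - [-0.004,0,0.006]
    - [-0.003,0,0.006]
    - [-0.0025,0,0.0065]
    - [-0.0015,0,0.0065]
  roll: [0,0,0,0,0]

```text
t: 9.1
eef_pos: [0.5869, -0.175, 0.0997]
ee_rot: [-1.571, 0.001, 2.982]
force: [0.8, 4.0, 1.0]
width: 0.0006
```

```bash
python3 look.py 9 side
```

```text
9.1 [ 0.58687036 -0.17501187  0.09969297] [-1.57086462e+00  6.49820343e-04  2.98159165e+00] [0.78410162 4.03383688 1.03069364]
stand [0.06115241 0.01251541 0.09969297]
[(array([ 0.0648, -0.0057,  0.1038]), 0.74), (array([-0.0764, -0.0009,  0.0727]), 0.15)]
```

View pics/side9.png

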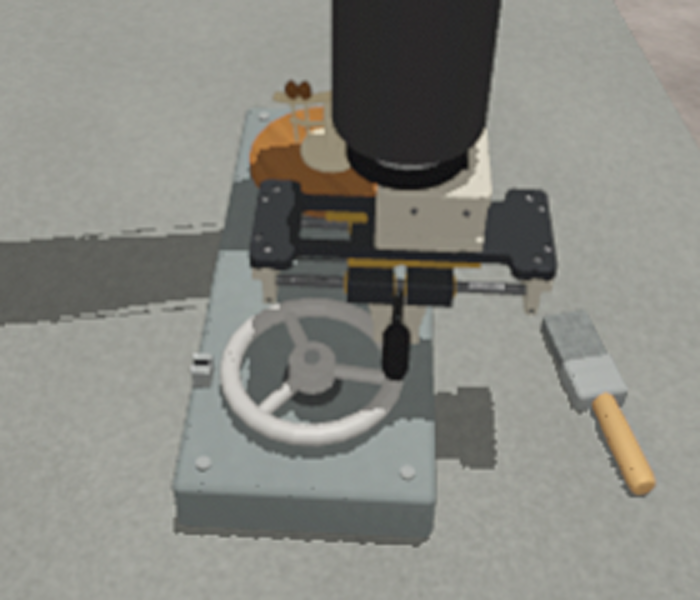

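Request:
move_arm:
  jaw: [1,1,1,1,1]
  offset:
    - [-0.001,0,0.006]
    - [0,0,0.006]
    - [0,0,0.006]
    - [0.0005,0,0.0055]
    - [0.001,0,0.005]
  roll: [0,0,0,0,0]

```text
t: 9.82
eef_pos: [0.5815, -0.2029, 0.0996]
ee_rot: [-1.571, 0.0, 2.982]
force: [0.7, 5.5, 1.1]
width: 0.0007
```

```bash
python3 look.py 10 side
```

```text
9.825 [ 0.5814872  -0.20285402  0.09961345] [-1.57092284e+00  3.06959290e-04  2.98156205e+00] [0.74377328 5.50599445 1.09901275]
stand [ 0.06033046 -0.01583045  0.09961345]
[(array([ 0.0504, -0.0322,  0.1042]), 0.59)]
```

View pics/side10.png

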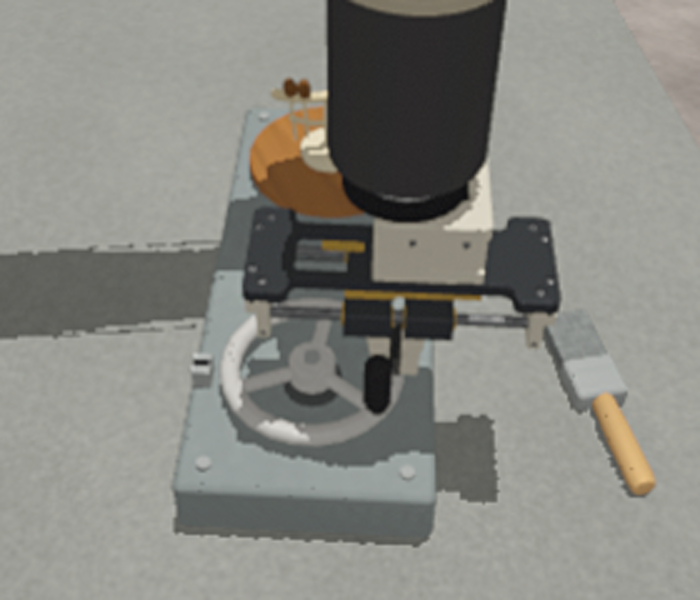

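Request:
move_arm:
  jaw: [1,1,1,1,1]
  offset:
    - [0.0005,0,0.005]
    - [0.0015,0,0.0055]
    - [0.002,0,0.0055]
    - [0.003,0,0.0055]
    - [0.004,0,0.0055]
  roll: [0,0,0,0,0]

```text
t: 10.55
eef_pos: [0.5666, -0.2281, 0.0997]
ee_rot: [-1.57, 0.001, 2.982]
force: [4.1, 0.3, -1.5]
width: 0.0006
```

```bash
python3 look.py 11 side
```

```text
10.55 [ 0.56658688 -0.22810821  0.09971038] [-1.57037433e+00  1.01402246e-03  2.98185374e+00] [ 4.11207668  0.31480308 -1.46604363]
stand [ 0.04969854 -0.04315729  0.09971038]
[(array([ 0.0241, -0.0514,  0.1033]), 0.51)]
```

View pics/side11.png

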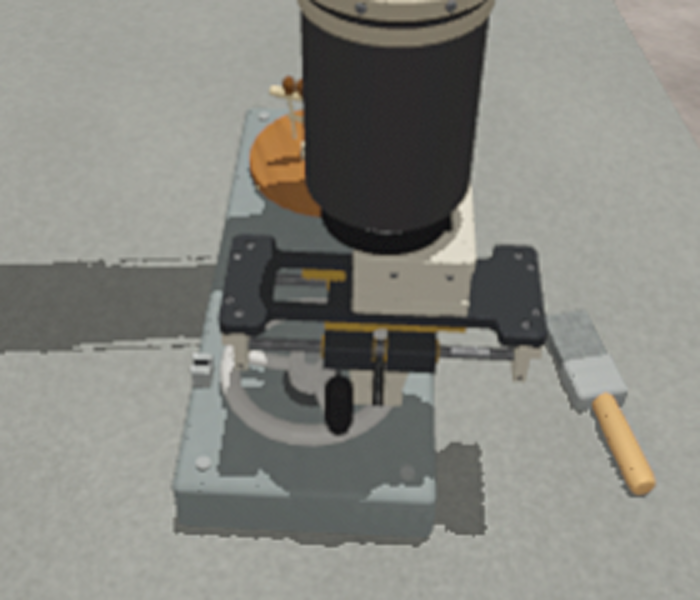

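Request:
move_arm:
  jaw: [1,1,1,1,1]
  offset:
    - [0.005,0,0.005]
    - [0.0055,0,0.005]
    - [0.006,0,0.0045]
    - [0.006,0,0.003]
    - [0.006,0,0.0025]
  roll: [0,0,0,0,0]

```text
t: 11.28
eef_pos: [0.5345, -0.2428, 0.0996]
ee_rot: [-1.571, 0.0, 2.981]
force: [4.0, -0.8, -0.9]
width: 0.0005
```

```bash
python3 look.py 12 side
```

```text
11.275 [ 0.53447984 -0.24283387  0.09958104] [-1.57081563e+00  5.60740781e-05  2.98144655e+00] [ 3.99038351 -0.77974274 -0.86638649]
stand [ 0.02038702 -0.06286876  0.09958104]
[(array([-0.004 , -0.0616,  0.106 ]), 0.46)]
```

View pics/side12.png

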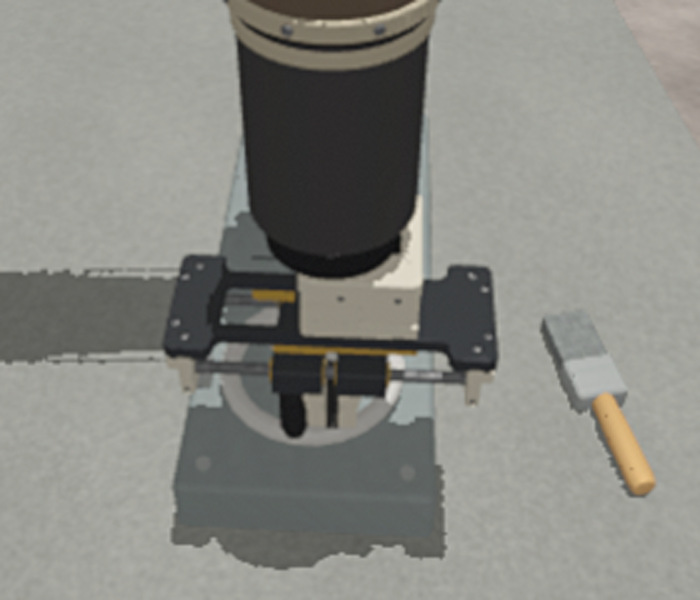

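Request:
move_arm:
  jaw: [1,1,1,1,1]
  offset:
    - [0.005,0,0.001]
    - [0.006,0,0.0005]
    - [0.006,0,0]
    - [0.0065,0,0]
    - [0.0065,0,-0.001]
  roll: [0,0,0,0,0]

```text
t: 12.0
eef_pos: [0.5047, -0.2385, 0.0996]
ee_rot: [-1.571, -0.0, 2.982]
force: [4.0, -1.3, -0.7]
width: 0.0007
```

```bash
python3 look.py 13 side
```

```text
12.0 [ 0.50470663 -0.23847991  0.09962554] [-1.57054699e+00 -1.26806717e-04  2.98160624e+00] [ 4.01069572 -1.2982271  -0.73489763]
stand [-0.00969862 -0.063374    0.09962554]
[(array([-0.03  , -0.0458,  0.1065]), 0.56)]
```

View pics/side13.png

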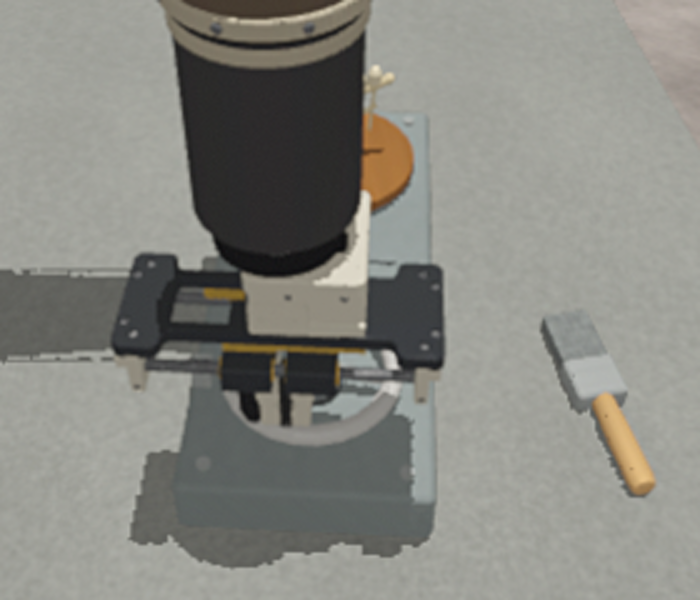

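Request:
move_arm:
  jaw: [1,1,1,1,1]
  offset:
    - [0.008,0,-0.001]
    - [0.008,0,-0.0035]
    - [0.0075,0,-0.005]
    - [0.0065,0,-0.005]
    - [0.006,0,-0.005]
  roll: [0,0,0,0,0]

```text
t: 12.72
eef_pos: [0.472, -0.213, 0.0995]
ee_rot: [-1.571, -0.001, 2.982]
force: [-0.1, -4.1, 1.0]
width: 0.0002
```

```bash
python3 look.py 14 side
```

```text
12.725 [ 0.47198059 -0.21296835  0.09950125] [-1.57072910e+00 -7.52867103e-04  2.98161423e+00] [-0.05568565 -4.14793113  1.02317036]
stand [-0.04611098 -0.04347493  0.09950125]
[]
```

View pics/side14.png

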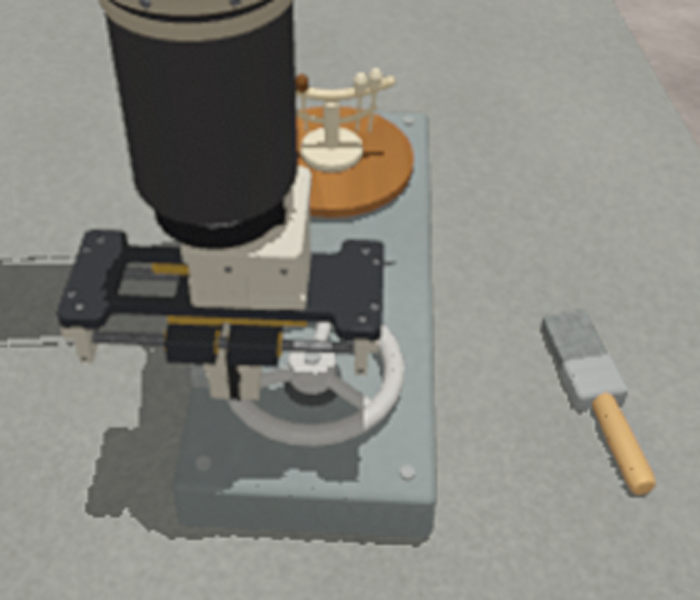

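The wheel is at about 336°, with the flat finger side on the handle. I'll advance to just short of the pointer, then back off and measure.

Request:
move_arm:
  jaw: [1,1,1,1,1]
  offset:
    - [0.0035,0,-0.005]
    - [0.003,0,-0.005]
    - [0.0025,0,-0.004]
    - [0.002,0,-0.0035]
    - [0,0,0]
  roll: [0,0,0,0,0]

```text
t: 13.45
eef_pos: [0.4644, -0.194, 0.0994]
ee_rot: [-1.571, -0.001, 2.982]
force: [-1.5, -2.5, 0.2]
width: 0.0004
```

```bash
python3 look.py 15 side
```

```text
13.45 [ 0.46439547 -0.1939533   0.09941288] [-1.57106411e+00 -5.43154102e-04  2.98182122e+00] [-1.49619632 -2.52505434  0.22330786]
stand [-0.05666377 -0.02593228  0.09941288]
[]
```

Request:
move_arm:
  jaw: [1,1,1,1,1]
  offset:
    - [0,0,0.01]
    - [0,0,0.03]
    - [0,0,0.05]
    - [0,0,0.05]
    - [0,0,0]
  roll: [0,0,0,0,0]

```text
t: 14.18
eef_pos: [0.4418, -0.3357, 0.0991]
ee_rot: [-1.571, 0.0, 2.978]
force: [1.2, -0.3, 0.7]
width: 0.0005
```

```bash
python3 look.py 16 side top
```

```text
14.175 [ 0.44180521 -0.33567032  0.09912938] [-1.57076541e+00  6.55138534e-05  2.97754987e+00] [ 1.23064631 -0.34953072  0.66404425]
stand [-0.05610038 -0.16943738  0.09912938]
[]
[]
```

View pics/side16.png

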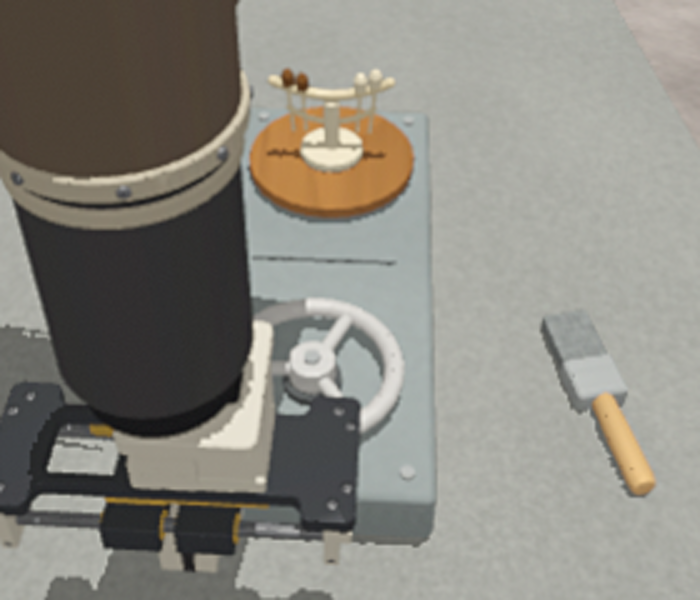

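View pics/top16.png

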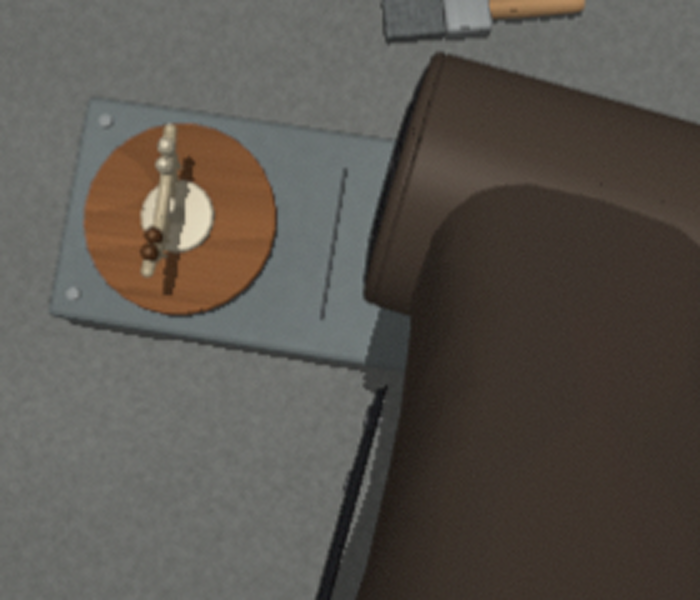

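Request:
move_arm:
  jaw: [1,1,1,1,1]
  offset:
    - [0,-0.06,0]
    - [0.01,-0.06,0.01]
    - [0.03,0,0.05]
    - [0.03,0,0.05]
    - [0.03,0,0.05]
  roll: [0,0,0,0,0]

```text
t: 15.0
eef_pos: [0.3181, -0.4748, 0.2203]
ee_rot: [-1.57, 0.001, 2.984]
force: [1.3, -0.3, 1.3]
width: 0.0004
```

Request:
move_arm:
  jaw: [1,1,1,1,1]
  offset:
    - [0.03,0,0.05]
    - [0.03,0,0.05]
    - [0.03,0,0.05]
    - [0.03,0,0.05]
    - [0,0,0]
  roll: [0,0,0,0,0]

```text
t: 15.62
eef_pos: [0.1661, -0.6544, 0.2185]
ee_rot: [-1.572, -0.001, 2.979]
force: [0.4, 1.6, -0.0]
width: 0.0002
```

```bash
python3 look.py 17 side top; python3 - <<'E'
from station import arm
import cv2
for n in ("side","top"): cv2.imwrite(f"pics/{n}_end1.png",arm.grab_frame(n)["pixels"])
E
```

```text
15.625 [ 0.16613381 -0.65443663  0.21848318] [-1.57157351e+00 -9.44866445e-04  2.97915319e+00] [ 0.4179864   1.62825323 -0.0476332 ]
stand [-0.27674776 -0.52849366  0.21848318]
[(array([-0.0532, -0.0021,  0.1059]), 0.83)]
[(array([-0.0565,  0.0007,  0.1065]), 0.57)]
```

View pics/side17.png

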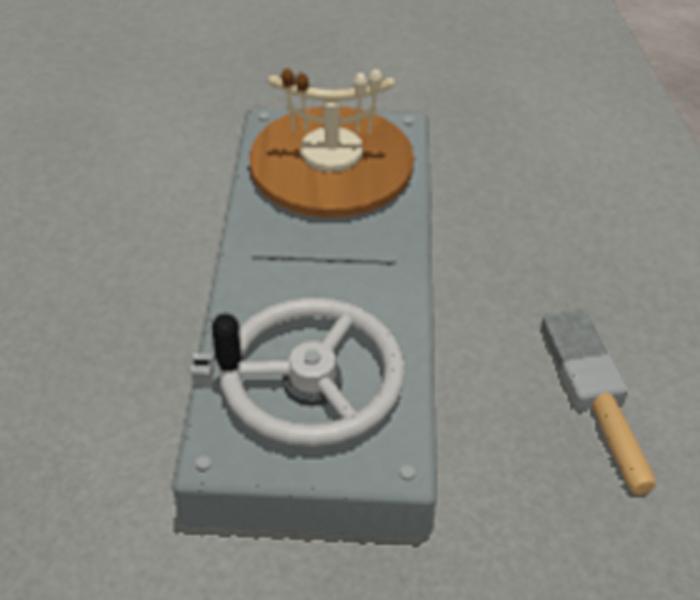

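View pics/top17.png

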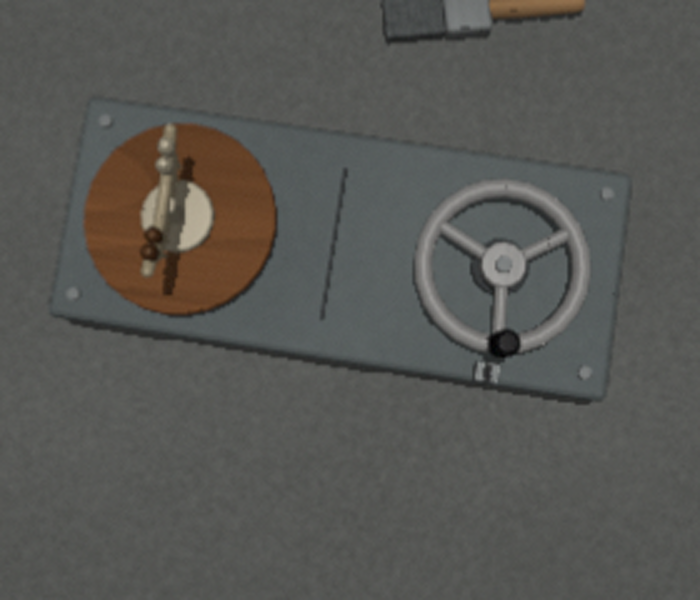

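The handle is slightly short of the pointer, as intended. I'll measure the remaining angle against the start pictures.

```bash
cat > meas.py <<'E'
import sys
from plan import *
from station import arm
tag=sys.argv[1]
def blob(im,box):
    x0,y0,x1,y1=box; g=im[y0:y1,x0:x1].max(2)
    n,l,st,ce=cv2.connectedComponentsWithStats((g<38).astype(np.uint8)); k=1+st[1:,4].argmax()
    w=np.clip(60-g.astype(float),0,None)*(cv2.dilate((l==k).astype(np.uint8),np.ones((3,3)))>0)
    yy,xx=np.mgrid[:g.shape[0],:g.shape[1]]
    return np.array([(w*xx).sum()/w.sum()+x0,(w*yy).sum()/w.sum()+y0]),st[k,4]
def polar(f,im,z=.080):
    # rectified annulus r 20..64mm, angle
    th=np.radians(np.arange(0,360,.25)); r=np.arange(.022,.050,.0007)
    T,Rr=np.meshgrid(th,r); P=np.c_[AX[0]+Rr.ravel()*np.cos(T.ravel()),AX[1]+Rr.ravel()*np.sin(T.ravel()),np.full(T.size,z)]
    uv=proj(f,P).astype(np.float32).reshape(*T.shape,2)
    return cv2.remap(cv2.cvtColor(im,cv2.COLOR_BGR2GRAY),uv[...,0],uv[...,1],cv2.INTER_LINEAR).astype(float)
for n,box in (("side",(220,220,275,275)),("top",(325,225,375,265))):
    i0=cv2.imread(f"pics/{n}0.png"); f=arm.grab_frame(n); i1=f["pixels"]; cv2.imwrite(f"pics/{n}_m{tag}.png",i1)
    b=[]
    for im in (i0,i1):
        u,a=blob(im,box); w=back(f,[u],.127 if n=="top" else .105)[0]; s=tostand(w); b.append(np.degrees(np.arctan2(s[1],-s[0]))); print(n,u.round(2),a,s.round(4))
    print(n,"blob angle change clockwise",b[1]-b[0])
    p0,p1=polar(f,i0),polar(f,i1)
    # angle decreases for clockwise: shift p1 by k samples to match p0
    sc=[]
    ks=np.arange(-80,81)
    for k in ks:
        A=p0-p0.mean(1,keepdims=True); B=np.roll(p1,k,1); B=B-B.mean(1,keepdims=True); sc.append((A*B).sum()/np.sqrt((A*A).sum()*(B*B).sum()))
    k=ks[np.argmax(sc)]; print(n,"spokes: still to go deg",-k*.25 if False else k*-.25,"corr",max(sc))
E
python3 meas.py a
```

```text
side [240.52 245.  ] 176 [-0.0581 -0.0041  0.105 ]
side [240.27 247.18] 181 [-0.0578 -0.0092  0.105 ]
side blob angle change clockwise -4.962093296863203
side spokes: still to go deg 4.0 corr 0.9688472327583814
top [347.38 247.56] 75 [-0.061  0.003  0.127]
top [350.18 247.78] 73 [-0.0607 -0.0018  0.127 ]
top blob angle change clockwise -4.59119296572554
top spokes: still to go deg 4.75 corr 0.9760342637663463
```

Both pictures put the remaining turn at about 4.6°, or 4.8 mm at the handle. The next push must end at stand y ≈ -0.0213. Going back.

Request:
move_arm:
  jaw: [1,1,1,1,1]
  offset:
    - [-0.022,0,-0.047]
    - [-0.022,0,-0.047]
    - [-0.022,0,-0.047]
    - [-0.022,0,-0.047]
    - [-0.022,0,-0.047]
  roll: [0,0,0,0,0]

```text
t: 16.65
eef_pos: [0.3151, -0.4366, 0.22]
ee_rot: [-1.57, 0.001, 2.983]
force: [0.9, -0.6, 0.4]
width: 0.0006
```

Request:
move_arm:
  jaw: [1,1,1,1,1]
  offset:
    - [-0.022,0,-0.047]
    - [-0.022,0,-0.047]
    - [-0.022,0,-0.047]
    - [-0.022,0,-0.047]
    - [0,0,0]
  roll: [0,0,0,0,0]

```text
t: 17.27
eef_pos: [0.4326, -0.2641, 0.2201]
ee_rot: [-1.571, 0.001, 2.987]
force: [-0.2, -0.0, -0.7]
width: 0.0005
```

```bash
python3 look.py 18
```

```text
17.275 [ 0.43263157 -0.2640528   0.22008548] [-1.57093859e+00  1.41483095e-03  2.98680851e+00] [-0.15523092 -0.03285988 -0.74949573]
stand [-0.07670526 -0.1002372   0.22008548]
```

Request:
move_arm:
  jaw: [1,1,1,1,1]
  offset:
    - [-0.02,0,-0.045]
    - [0,0.04,0]
    - [0,0.04,0]
    - [0,0.04,0]
    - [0,0,0]
  roll: [0,0,0,0,0]

```text
t: 17.9
eef_pos: [0.4552, -0.2256, 0.0975]
ee_rot: [-1.571, -0.006, 2.981]
force: [-0.4, 0.3, 1.0]
width: 0.0006
```

Request:
move_arm:
  jaw: [1]
  offset:
    - [0,0,0]
  roll: [0]

```text
t: 18.02
eef_pos: [0.4585, -0.2261, 0.101]
ee_rot: [-1.57, 0.002, 2.982]
force: [0.2, 0.5, 0.4]
width: 0.0009
```

```bash
python3 look.py 19
```

```text
18.025 [ 0.45848409 -0.22613256  0.10104769] [-1.57035959e+00  1.51213053e-03  2.98193867e+00] [0.21934582 0.47958339 0.36565784]
stand [-0.05730748 -0.05864366  0.10104769]
```

Request:
move_arm:
  jaw: [1,1,1,1,1]
  offset:
    - [0,0,-0.015]
    - [0,0,-0.011]
    - [0,0,-0.005]
    - [0,0,-0.003]
    - [0,0,0]
  roll: [0,0,0,0,0]

```text
t: 18.65
eef_pos: [0.4633, -0.192, 0.0997]
ee_rot: [-1.571, 0.0, 2.982]
force: [0.2, -0.9, -0.1]
width: 0.0003
```

```bash
python3 look.py 20
```

```text
18.65 [ 0.46325938 -0.19197272  0.09974449] [-1.57076316e+00  3.25139878e-04  2.98200742e+00] [ 0.24196134 -0.93121565 -0.08354243]
stand [-0.05810444 -0.02416087  0.09974449]
```

Request:
move_arm:
  jaw: [1,1,1,1]
  offset:
    - [0,0,-0.001]
    - [0,0,-0.001]
    - [0,0,-0.0008]
    - [0,0,0]
  roll: [0,0,0,0]

```text
t: 19.15
eef_pos: [0.4635, -0.1894, 0.0996]
ee_rot: [-1.571, -0.0, 2.982]
force: [-0.6, -3.3, 2.4]
width: 0.0004
```

```bash
python3 look.py 21
```

```text
19.15 [ 0.46349481 -0.18944493  0.09956153] [-1.57068646e+00 -1.03537628e-04  2.98150317e+00] [-0.64230279 -3.30071787  2.43784196]
stand [-0.0582798  -0.02162821  0.09956153]
```

Now at -0.0216. I'll back off, clear the view and measure.

Request:
move_arm:
  jaw: [1,1,1,1,1]
  offset:
    - [0,0,0.01]
    - [0,0,0.03]
    - [0,-0.06,0.02]
    - [0,-0.06,0.05]
    - [0.03,0,0.05]
  roll: [0,0,0,0,0]

```text
t: 19.77
eef_pos: [0.4129, -0.3346, 0.2108]
ee_rot: [-1.569, 0.008, 2.984]
force: [0.2, -0.4, -1.1]
width: 0.0006
```

Request:
move_arm:
  jaw: [1,1,1,1,1]
  offset:
    - [0.03,0,0.05]
    - [0.03,0,0.05]
    - [0.03,0,0.05]
    - [0.03,0,0.05]
    - [0.03,0,0.05]
  roll: [0,0,0,0,0]

```text
t: 20.4
eef_pos: [0.2207, -0.5567, 0.2066]
ee_rot: [-1.571, 0.001, 2.982]
force: [1.3, -0.8, 0.6]
width: 0.0004
```

Request:
move_arm:
  jaw: [1,1]
  offset:
    - [0.03,0,0.05]
    - [0,0,0]
  roll: [0,0]

```text
t: 20.65
eef_pos: [0.1814, -0.602, 0.2054]
ee_rot: [-1.572, -0.001, 2.977]
force: [0.2, 0.5, -1.6]
width: 0.0008
```

```bash
python3 meas.py b; python3 look.py 22 side top
```

```text
side [240.52 245.  ] 176 [-0.0581 -0.0041  0.105 ]
side [240.4  245.46] 173 [-0.0581 -0.0052  0.105 ]
side blob angle change clockwise -1.0387315114319877
side spokes: still to go deg 0.75 corr 0.9932475194138862
top [347.38 247.56] 75 [-0.061  0.003  0.127]
top [348.05 247.73] 73 [-0.0611  0.0018  0.127 ]
top blob angle change clockwise -1.1318850843547466
top spokes: still to go deg 1.0 corr 0.9830813427876816
20.75 [ 0.18370464 -0.59999816  0.20591272] [-1.57220531e+00 -3.16438179e-04  2.97956480e+00] [ 0.76993394 -0.60621526 -0.07954988]
stand [-0.26818749 -0.47193394  0.20591272]
[(array([-0.0547,  0.0011,  0.1036]), 0.64)]
[(array([-0.0566,  0.0023,  0.1076]), 0.41)]
```

View pics/top22.png

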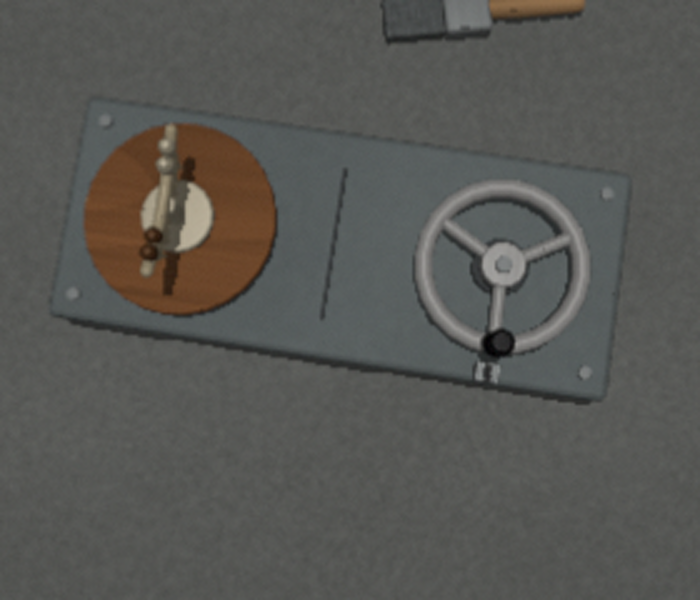

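View pics/side_mb.png

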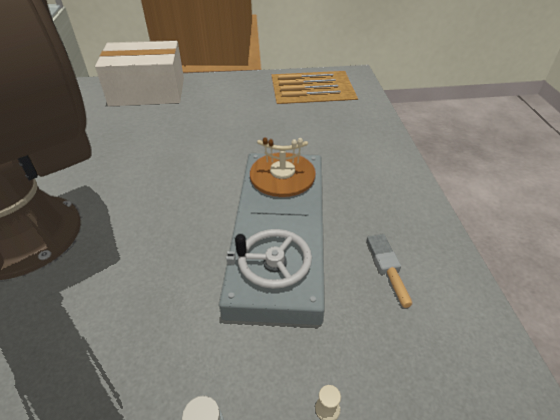

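The wheel is about 1° (1 mm) short. At 20.8 s of 51 s there is time for one fine nudge, to stand y ≈ -0.0207.

Request:
move_arm:
  jaw: [1,1,1,1,1]
  offset:
    - [-0.025,0,-0.046]
    - [-0.025,0,-0.046]
    - [-0.025,0,-0.046]
    - [-0.025,0,-0.046]
    - [-0.025,0,-0.046]
  roll: [0,0,0,0,0]

```text
t: 21.58
eef_pos: [0.3461, -0.3905, 0.2074]
ee_rot: [-1.57, 0.001, 2.984]
force: [1.8, -1.2, -0.4]
width: 0.0008
```

Request:
move_arm:
  jaw: [1,1,1,1,1]
  offset:
    - [-0.025,0,-0.046]
    - [-0.025,0,-0.046]
    - [-0.025,0,-0.046]
    - [-0.01,0,-0.03]
    - [0,0,0]
  roll: [0,0,0,0,0]

```text
t: 22.2
eef_pos: [0.4565, -0.2378, 0.2073]
ee_rot: [-1.571, 0.001, 2.987]
force: [-0.0, -0.9, 0.4]
width: 0.0003
```

```bash
python3 look.py 23
```

```text
22.2 [ 0.4565263  -0.23781513  0.20726809] [-1.57107388e+00  1.03754756e-03  2.98650143e+00] [-0.0486985  -0.90847897  0.38624405]
stand [-0.05735533 -0.07048904  0.20726809]
```

Request:
move_arm:
  jaw: [1,1,1,1,1]
  offset:
    - [0,0.036,0]
    - [0,0.036,0]
    - [0,0.036,0]
    - [0,0,-0.012]
    - [0,0,0]
  roll: [0,0,0,0,0]

```text
t: 22.82
eef_pos: [0.458, -0.2281, 0.1002]
ee_rot: [-1.57, 0.001, 2.983]
force: [0.3, 1.5, 0.1]
width: 0.0008
```

```bash
python3 look.py 24
```

```text
22.825 [ 0.45803932 -0.22814745  0.10020467] [-1.57048363e+00  1.43785843e-03  2.98311314e+00] [0.29523697 1.52899895 0.13601243]
stand [-0.05742145 -0.0607039   0.10020467]
```

Request:
move_arm:
  jaw: [1,1,1,1,1]
  offset:
    - [0,0,-0.015]
    - [0,0,-0.012]
    - [0,0,-0.006]
    - [0,0,-0.004]
    - [0,0,0]
  roll: [0,0,0,0,0]

```text
t: 23.45
eef_pos: [0.4632, -0.1918, 0.0989]
ee_rot: [-1.571, 0.0, 2.982]
force: [0.1, 0.6, 0.1]
width: 0.0005
```

```bash
python3 look.py 25
```

```text
23.45 [ 0.46316238 -0.191836    0.0989296 ] [-1.57079003e+00  6.95420915e-06  2.98207642e+00] [0.08504411 0.57737418 0.09255067]
stand [-0.05822222 -0.02404159  0.0989296 ]
```

Request:
move_arm:
  jaw: [1,1,1,1,1]
  offset:
    - [0,0,-0.001]
    - [0,0,-0.001]
    - [0,0,-0.001]
    - [0,0,-0.0005]
    - [0,0,0]
  roll: [0,0,0,0,0]

```text
t: 24.08
eef_pos: [0.4635, -0.1889, 0.0988]
ee_rot: [-1.57, -0.0, 2.982]
force: [-1.5, -3.2, -0.7]
width: 0.0002
```

```bash
python3 look.py 26
```

```text
24.075 [ 0.46347492 -0.18891645  0.09882669] [-1.57040814e+00 -2.93026633e-04  2.98156346e+00] [-1.45852642 -3.22710345 -0.68852573]
stand [-0.05838467 -0.02110984  0.09882669]
```

One last 0.4 mm nudge, then retreat.

Request:
move_arm:
  jaw: [1,1,1]
  offset:
    - [0,0,-0.0005]
    - [0,0,0]
    - [0,0,0]
  roll: [0,0,0]

```text
t: 24.45
eef_pos: [0.4636, -0.1882, 0.0988]
ee_rot: [-1.571, -0.0, 2.982]
force: [-0.6, -3.5, 0.3]
width: 0.0004
```

Request:
move_arm:
  jaw: [1,1,1,1,1]
  offset:
    - [0,0,0.01]
    - [0,0,0.03]
    - [0,-0.06,0.02]
    - [0,-0.06,0.05]
    - [0.03,0,0.05]
  roll: [0,0,0,0,0]

```text
t: 25.08
eef_pos: [0.4133, -0.3335, 0.2105]
ee_rot: [-1.569, 0.008, 2.984]
force: [0.6, -0.1, -0.7]
width: 0.0006
```

Request:
move_arm:
  jaw: [1,1,1,1,1]
  offset:
    - [0.03,0,0.05]
    - [0.03,0,0.05]
    - [0.03,0,0.05]
    - [0.03,0,0.05]
    - [0.03,0,0.05]
  roll: [0,0,0,0,0]

```text
t: 25.7
eef_pos: [0.221, -0.5557, 0.2063]
ee_rot: [-1.571, 0.001, 2.982]
force: [1.1, -0.4, 1.0]
width: 0.0002
```

Request:
move_arm:
  jaw: [1,1]
  offset:
    - [0.03,0,0.05]
    - [0,0,0]
  roll: [0,0]

```text
t: 25.95
eef_pos: [0.1817, -0.6011, 0.2052]
ee_rot: [-1.572, -0.0, 2.977]
force: [0.1, 0.7, -0.3]
width: 0.0008
```

```bash
python3 meas.py c
```

```text
side [240.52 245.  ] 176 [-0.0581 -0.0041  0.105 ]
side [240.5  244.89] 174 [-0.0581 -0.0039  0.105 ]
side blob angle change clockwise 0.251072486865223
side spokes: still to go deg -0.0 corr 0.9991860430626925
top [347.38 247.56] 75 [-0.061  0.003  0.127]
top [347.36 247.59] 74 [-0.0611  0.0031  0.127 ]
top blob angle change clockwise 0.014023384787505755
top spokes: still to go deg -0.0 corr 0.9960108359623085
```

View pics/top_mc.png

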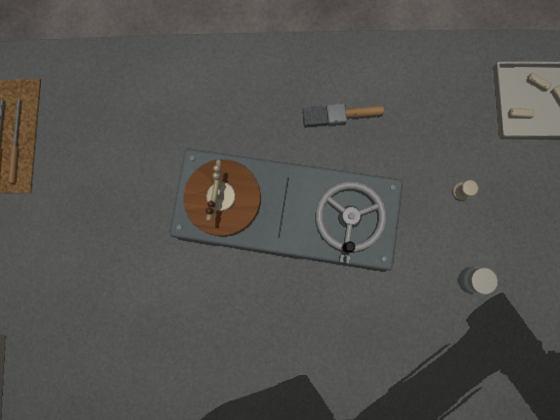

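View pics/side_mc.png

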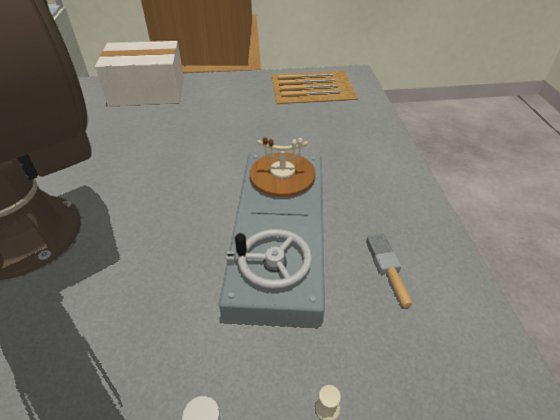

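The handle is back at (347,248) in the top view and (240,245) in the side view, the same as at the start. The jar, brush and spool haven't moved, and the carving has turned about 60°. Handing in.

```bash
python3 -c "
from station import arm
print(arm.job_done()); print(arm.get_state()['t'])"
```

```text
the job is handed in; nothing more can be done
None
the job is handed in; nothing more can be done
```

I pushed the hand wheel clockwise through one full turn with the outside of the shut fingers, without pinching the handle. I stopped short twice to measure, made two fine nudges up to the pointer, then backed the arm well clear. The job was handed in at about 26 s of the 51 s allowed.

- **Wheel angle:** against the start pictures, the spokes match to 0.0° in both views. The handle is +0.01° off in the top view and +0.25° in the side view, which is within measuring error.
- **Carving and loose things:** the carving has turned about a sixth of a turn. By eye in the last pictures, the jar, brush and spool are where they were.
- **Forces:** the readings at the end of each move stayed below about 6 N. I did not see forces between those readings.
- **Failed or weaker checks:** the handle network found nothing in some views where the gripper hid the handle, so the final angle comes from comparing pictures. My first yaw estimate for the stand was about 1.3° off, and I corrected it before moving.

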